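# Seat the gas filter in the push-fit port

### The job

Take the tall slim filter cartridge out of the rack and push its tube straight down into the push-fit port on the gas unit, past the seal, until it bottoms; you cannot see the bottom, so feel for it and finish with a firm push of about 20 N, never more than 30 N or the port cracks. Then let go and swing the gas lever on the unit all the way over to the open side, leaving the filter fully home and everything else where it is.

Things in the scene. Friction and masses are not known exactly. Their poses are not given: they have to be found in the camera images.
- filter: Filter cartridge to fit, about 70 g, upright in one of the rack's two holes. Origin: centre of the tube's lower end, z up along it. Rigid tube 12 mm in diameter from 0 to 44 mm, its lowest 1.8 mm tapered to 8.5 mm; tall slim white cylindrical body, 32 mm in diameter, 44 to 96 mm (grip here); thin outlet stub 10 mm in diameter, 96 to 108 mm. Its yaw does not matter.
- filter_tip (a point): Centre of the lower end of the filter's tube (the same point as the filter's origin).
- rack: Grey rack, 80 x 190 x 50 mm high, fixed, origin at the centre of its underside. Two blind holes, 15 mm in diameter, 46 mm deep, in its top at y = -55 and +55 mm. The cartridges hang in them by the underside of their bodies, tube down, so the tips are 6 mm above the table.
- unit: Gas unit, fixed: white box 170 (x) x 250 (y) x 60 mm high, origin at the centre of its underside, front to its -x. On its top: at y = +55 mm the aluminium port block, 44 x 44 mm and 46 mm tall, so its top is 106 mm above the table; at y = -60 mm the gas lever on a 70 x 50 x 25 mm base.
- port_mouth (a point): Centre of the port's mouth, at the top of the port block, axes as the unit, z up. The bore is vertical, 13.5 mm in diameter. The rigid seat where the tube bottoms lies somewhere from 24 to 36 mm below the mouth, different each time and not visible: it is felt as a steep rise of force. Push there with about 20 N (15 to 25 N); more than 30 N cracks it. Afterwards the seal's friction holds the filter.
- port_seal (a point): Point on the bore's axis, 12 mm below the mouth, at the middle of a sprung rubber seal. When the tip is about 8 to 13 mm below the mouth its taper meets the seal and the push needed climbs to 4 to 10 N, then drops to 0 to 4 N as the tube slides on to the seat.
- gas_lever (a joint): Angle of the gas lever about the unit's y axis: 0 leaning to the unit's -x (front, shut), 1.0 rad leaning to its +x (open, end stop). Starts between 0 and 0.15. It stays where it is left, about 1 N at the knob moves it.
- gas_lever_tip (a point): Centre of the lever's black ball knob, 26 mm in diameter, at the end of an 80 mm arm, 10 mm thick. The hinge runs along the unit's y axis through x = 0, y = -60 mm, 82 mm above the table; the knob is 152 mm above the table at either end of its swing and 162 mm midway, and swings from x = -38 mm to x = +38 mm in the unit's frame.
- spare: Bystander: squat cartridge in the rack's other hole, body a disc 50 mm in diameter and 16 mm tall on the same 12 mm tube. Origin: lower end of its tube. Leave it.
- tape: Bystander: roll of tape lying flat, ring 64 mm outside, 18 mm high; origin at the centre of its underside. Leave it.
- bottle: Bystander: white jar 60 mm in diameter, 130 mm tall; origin at the centre of its underside. Leave it.
Things that resemble listed ones, but are neither listed nor needed, are in the scene too. What is shaped like the filter but purple is not meant.

How it is judged:
By the outcome, as a careful person would: the job done as asked, in the order asked, and still so for the second after the job is handed in, with the robot touching nothing.
It also fails if it takes over 64 s, if anything falls off the work surface, if the arm or the gripper's body presses on something with over 40 N, if the wrist force passes 120 N, or if a joint passes its speed limit or range.

### The arm

A 6-joint arm with a two-finger parallel gripper is mounted at the origin on the work surface. World frame = base frame: x ahead of the robot, y to its left, z up, the work surface at z = 0. Lengths are in mm, angles in rad, forces in N, time in s.
With the tool pointing down it reaches from about 400 to 925 mm from the base axis. Payload 12.5 kg.
Tool frame: the origin (TCP) lies where the fingers leave the gripper's body, on its centre line; the fingertips stand 78 mm ahead of it and the grasp point (between the pads) lies 59 mm ahead of it; z points along the fingers, y is the direction in which the jaws open and shut (so a half turn about z gives the same grasp; the last joint's range is limited). The gripper opens to 95 mm and grips with 3 to 60 N. Pads are 20 mm wide; open, the fingers measure 119 mm over their backs; the gripper's body (75 mm by 180 mm) begins 59 mm behind the grasp point.
Start: joints at [-1.35, 0.491, 1.559, -0, 1.092, -0.106], TCP at [200.655, -591.925, 292.261] pointing down, gripper open.
Joint ranges: [-3.1, 3.1], [-0.84, 2.19], [0.05, 2.79], [-1.13, 4.28], [0.06, 2.93], [-2.69, 2.69]. Speed limits (rad/s): [2.22, 2.22, 2.79, 3.14, 3.14, 3.14].

### API

Orientations are given as [roll, pitch, yaw] about the fixed x, y, z axes, in that order (R = Rz(yaw) Ry(pitch) Rx(roll)).
In Python, from cell import env, viewer, ticket, search_frame gives the robot as it stands.
- The arm moves only by the shell command python3 -m inch 'ROWS'. ROWS is a JSON object of lists of equal length, an entry for each row: "hand": the opening, from 0 (shut) to 1 (fully open); "delta_pos": the shift along the tool's x, y, z in cm, a list of three; "turn": the turn about the tool's z in rad. A call has 1 to 20 rows; each row shifts and turns the commanded pose from where the row before left it, along the tool's axes as they then stand; what a row does not reach is not made up. A row lasts 1/10 s, in which the tool goes at most 50 mm and 8.59 degrees, less where a joint would pass 70% of its speed; a pose out of reach is approached as far as the arm can. A call is refused whole if a number of a shift passes 5 or a number of a turn 0.15, either way. A call with a gripper value outside its range is refused whole. The fingers move at their own pace and stop on an object; the grip force is fixed at half the most. Time passes only in rows, so rows that do not move let the fingers close. It gives the time, the measured TCP pose, the force and the opening at its end, in the units of the state.
- env.state(): the state, without advancing time (a new reading comes with each control period).
- viewer.read_camera(name): name is "side" or "top"; returns (picture, depth): 480x640x3 uint8, blue, green, red; 480x640 float32, mm along the optical axis (not along the pixel's ray), 0 where there is no reading.
- viewer.get_calibration(name): a dict with "fx", "fy", "cx", "cy" (pixels), "T" (4x4, takes a point from camera to world coordinates). Camera axes: x right, y down, z forward; pixel columns grow to the right and rows downward; lengths in mm; the calibration is good to about 2 mm. A picture is of the moment at which its call begins. get_calibration takes no time and is no camera call.
- ticket.job_done(): hands the job in, once; it reports no verdict.
Trained networks look in the newest picture that a camera, given by its name, has taken for a name from the list of things; names that differ only in an ending like _2 or _b are one class to them, and where a whole thing is asked for, a point or a joint stands for the part that bears it (a point fixed in the world has none). Each returns a list of dicts, best first, with "p" (0 to 1); they miss things now and then, are a little off and sometimes report something else, mostly with a low value. They report only what shows in the picture. A call takes as long as a camera call. They do not tell look-alikes from the thing itself.
- search_frame(camera, label): "centre" ([column, row] in pixels, amid what is visible of it).
The state is a dict: "t": time; "joints": joint angles; "qvel": joint speeds; "tau": joint torques, N m; "eef_pos": TCP position; "tcp_rot": TCP orientation; "ft_force": force on the tool from outside, world axes, zero at the start; "moment": the same for the moment, N m; "opening": opening from 0.0 (shut) to 1.0 (fully open).
Only numpy, scipy, OpenCV 4.12 (cv2) and the standard library are available. Lean on these libraries where they do the work, as an engineer would, in place of code of your own. Each camera call takes 0.05 s, during which the arm holds its last target.

## Working session

There is one attempt and no reset: what is moved stays moved. The work goes in short steps, Python scripts to look and compute and a shell command to move; the robot and the scene stay as the last step left them, time stands still between calls to the robot, and variables do not carry over. Pictures are saved under pics/ and viewed, and the job is handed in when it is done.

```bash
mkdir -p pics; ls; python3 - <<'E'
from cell import env, viewer, ticket, search_frame
import cv2
s=env.state(); print({k:s[k] for k in s})
for c in("side","top"):
    p,d=viewer.read_camera(c); cv2.imwrite(f"pics/{c}0.png",p)
    import numpy as np
    np.save(f"pics/{c}0d.npy",d)
    print(c,viewer.get_calibration(c))
    for l in("filter","rack","unit","gas_lever_tip","spare","port_mouth"):
        print(l,[(np.round(r["centre"]).tolist(),round(r["p"],2)) for r in search_frame(c,l)])
E
```

```text
pics
{'t': 0.0, 'joints': array([-1.34962315e+00,  4.91532083e-01,  1.55943255e+00, -8.02176829e-06,
        1.09169525e+00, -1.05593689e-01]), 'qvel': array([-0.0016956 ,  0.00241557,  0.0002639 , -0.00154017, -0.00083377,
       -0.00054067]), 'tau': array([-8.49494591e-04, -6.12652588e+01, -2.58179158e+01,  6.91869110e-02,
        4.82787704e-02, -1.24892977e-04]), 'eef_pos': array([ 200.60443231, -591.77031406,  291.68459236]), 'tcp_rot': array([-3.14053062e+00, -1.05408504e-04,  3.26770513e-01]), 'ft_force': array([-1.36992733,  0.42519842, -0.0383644 ]), 'moment': array([ 0.00362591, -0.01263164,  0.00034493]), 'opening': 0.9982810865382519}
side {'fx': 528.0608395927995, 'fy': 528.0608395927995, 'cx': 321.5614296490669, 'cy': 239.3595988790347, 'T': array([[-8.22169600e-01, -4.11861652e-01,  3.92946724e-01,
         1.70279363e+02],
       [-5.69033450e-01,  5.75931081e-01, -5.86944906e-01,
         6.52218593e+02],
       [ 1.54298672e-02, -7.06168089e-01, -7.07876084e-01,
         8.79405128e+02],
       [ 0.00000000e+00,  0.00000000e+00,  0.00000000e+00,
         1.00000000
[... 229 characters left out ...]
[([369.0, 213.0], 0.63)]
top {'fx': 580.1188931890929, 'fy': 580.1188931890929, 'cx': 335.7052339510108, 'cy': 236.8752383380793, 'T': array([[-6.89373873e-02, -9.77344887e-01,  2.00111490e-01,
         3.92833274e+02],
       [-9.97603521e-01,  6.87221094e-02, -8.03041377e-03,
         8.89686783e+00],
       [-5.90359988e-03, -2.00185523e-01, -9.79740223e-01,
         1.19065676e+03],
       [ 0.00000000e+00,  0.00000000e+00,  0.00000000e+00,
         1.00000000e+00]])}
filter [([233.0, 303.0], 0.72), ([174.0, 275.0], 0.66)]
rack [([428.0, 245.0], 0.59), ([259.0, 300.0], 0.57)]
unit [([431.0, 248.0], 0.66)]
gas_lever_tip []
spare [([286.0, 287.0], 0.68)]
port_mouth [([428.0, 243.0], 0.56)]
```

View pics/side0.png

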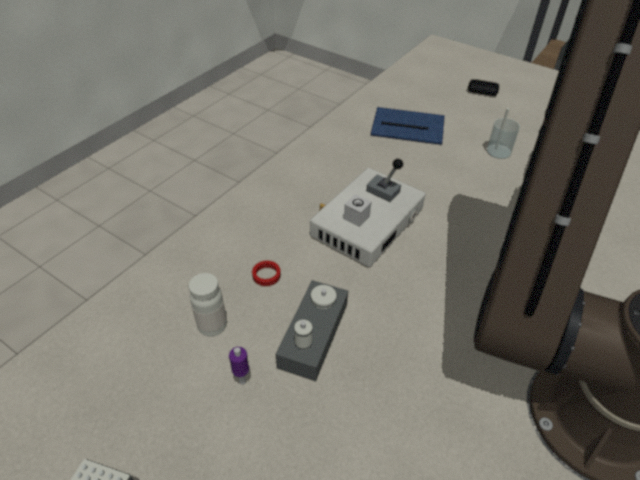

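View pics/top0.png

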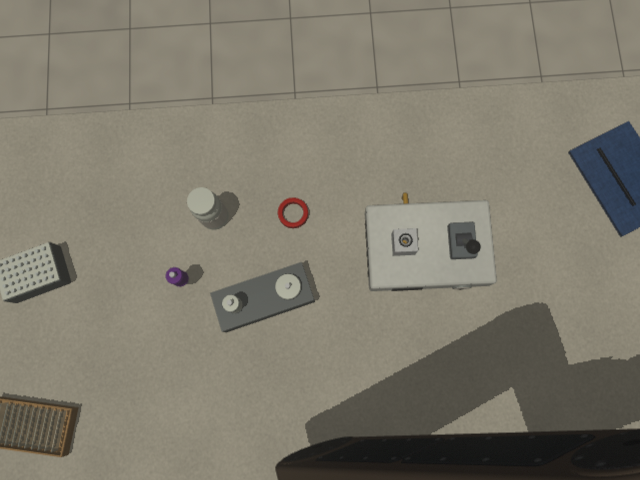

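The filter candidates are the white cylinder in the rack, at side (305,336) and top (232,303), and the purple one at side (239,360) and top (176,277). The white one is tall, slim and in the rack, so it fits. I'll confirm it with crops and fit positions.

```bash
cat > h.py <<'E'
from cell import env, viewer, ticket, search_frame
import numpy as np, cv2
def cloud(c,d):
    k=viewer.get_calibration(c); v,u=np.mgrid[0:480,0:640]
    P=np.stack([(u-k["cx"])/k["fx"]*d,(v-k["cy"])/k["fy"]*d,d],-1)
    return P@k["T"][:3,:3].T+k["T"][:3,3]
def ray_at(c,u,v,z):
    k=viewer.get_calibration(c); r=k["T"][:3,:3]@np.array([(u-k["cx"])/k["fx"],(v-k["cy"])/k["fy"],1]); o=k["T"][:3,3]
    return o+r*(z-o[2])/r[2]
def proj(c,p):
    k=viewer.get_calibration(c); q=k["T"][:3,:3].T@(np.asarray(p)-k["T"][:3,3]); return np.array([k["fx"]*q[0]/q[2]+k["cx"],k["fy"]*q[1]/q[2]+k["cy"]])
E
python3 - <<'E'
from h import *
for c in("side","top"):
    d=np.load(f"pics/{c}0d.npy"); C=cloud(c,d); np.save(f"pics/{c}C.npy",C)
    for n,(u,v) in {"side":dict(filt=(303,325),spare=(322,295),port=(357,203),knob=(398,163),box=(385,235),table=(250,230)),"top":dict(filt=(232,301),spare=(288,286),port=(405,240),knob=(473,246),box=(390,270),table=(330,330))}[c].items():
        print(c,n,np.round(C[v,u]).tolist())
p=cv2.imread("pics/side0.png"); a=cv2.resize(p[270:390,220:360],None,fx=3,fy=3,interpolation=2); b=cv2.resize(p[150:270,300:440],None,fx=3,fy=3,interpolation=2)
t=cv2.imread("pics/top0.png"); e=cv2.resize(t[190:310,360:500],None,fx=2.5,fy=2.5,interpolation=2);f=cv2.resize(t[250:340,170:320],None,fx=2.5,fy=2.5,interpolation=2)
o=np.zeros((600,800,3),np.uint8); 
def put(i,x,y): o[y:y+i.shape[0],x:x+i.shape[1]]=i[:600-y,:800-x]
put(cv2.resize(a,(395,300)),0,0);put(cv2.resize(b,(395,300)),400,0);put(e,0,300);put(f,400,300)
cv2.imwrite("pics/crop.png",o)
E
```

```text
side filt [501.0, 211.0, 113.0]
side spare [533.0, 105.0, 67.0]
side port [605.0, -138.0, 97.0]
side knob [564.0, -237.0, 166.0]
side box [520.0, -123.0, 57.0]
side table [814.0, -2.0, 2.0]
top filt [506.0, 202.0, 102.0]
top spare [530.0, 98.0, 81.0]
top port [606.0, -136.0, 69.0]
top knob [567.0, -243.0, 170.0]
top box [550.0, -103.0, 57.0]
top table [444.0, 24.0, 2.0]
```

View pics/crop.png

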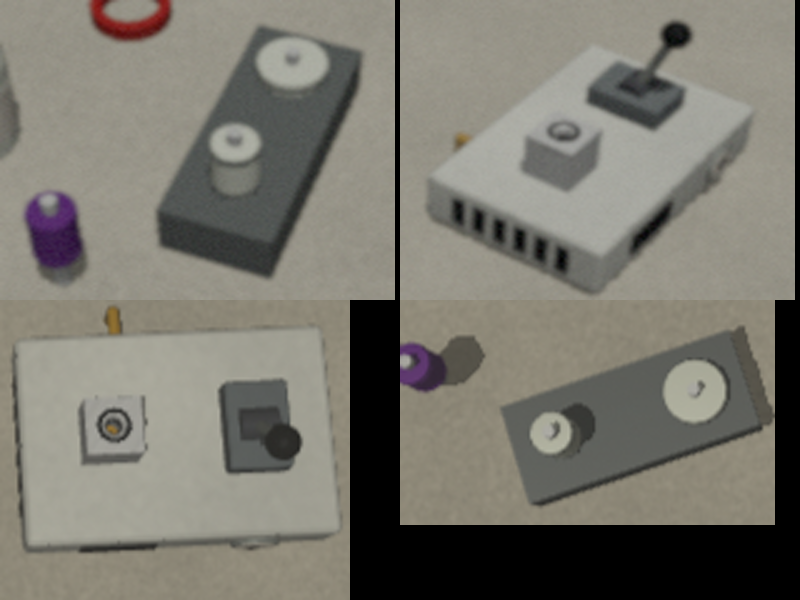

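The crop confirms it: the filter is the white slim cylinder in the rack, and the purple one stands on the table. Next I'll do a precise fit.

```bash
cat >> h.py <<'E'
from scipy.optimize import minimize
def sil(c,x,y,parts,shape=(480,640),S=8):
    # returns supersampled-free mask from hull of circles
    m=np.zeros(shape,np.uint8); a=np.linspace(0,2*np.pi,40)
    for (r,z0,z1) in parts:
        pts=np.array([proj(c,[x+r*np.cos(t),y+r*np.sin(t),z]) for z in(z0,z1) for t in a])
        h=cv2.convexHull(pts.astype(np.float32))
        cv2.fillPoly(m,[np.round(h*256).astype(np.int32)],255,lineType=cv2.LINE_AA,shift=8)
    return m/255.
def fitcyl(c,mask,x0,parts):
    def f(p):
        m=sil(c,p[0],p[1],parts); return ((m-mask)**2).sum()
    r=minimize(f,x0,method="Nelder-Mead",options=dict(initial_simplex=[x0,[x0[0]+6,x0[1]],[x0[0],x0[1]+6]],xatol=.1,fatol=.1)); return r.x,r.fun,mask.sum()
E
python3 - <<'E'
from h import *
for c,(u0,u1,v0,v1) in {"side":(285,325,312,355),"top":(215,250,288,318)}.items():
    p=cv2.imread(f"pics/{c}0.png"); g=p.max(2).astype(float)
    bg=85 
    print(c,np.percentile(g[v0:v1,u0:u1],[5,30,50,70,95]))
    m=np.zeros((480,640)); m[v0:v1,u0:u1]=(g[v0:v1,u0:u1]>115)
    print(fitcyl(c,m,[502,203],[(16,50,102),(5,102,114)]))
    s=cv2.imread(f"pics/{c}0.png")
b=cv2.imread("pics/side0.png")[192:222,338:378]; t=cv2.imread("pics/top0.png")[225:255,386:426]
cv2.imwrite("pics/port.png",np.vstack([cv2.resize(b,None,fx=10,fy=10,interpolation=0),cv2.resize(t,None,fx=10,fy=10,interpolation=0)]))
# unit yaw from top-of-box edge mask
p=cv2.imread("pics/top0.png"); g=p.min(2)
C=np.load("pics/topC.npy"); m=((C[...,2]>45)&(C[...,2]<70)&(C[...,1]<-20)&(C[...,1]>-330)).astype(np.uint8)
n,l,st,ce=cv2.connectedComponentsWithStats(m); i=1+st[1:,4].argmax(); q=C[l==i][:,:2].astype(np.float32); r=cv2.minAreaRect(q); print(r,np.median(C[l==i][:,2]))
m=((C[...,2]>40)&(C[...,2]<58)&(C[...,1]>40)&(C[...,1]<250)&(C[...,0]<600)).astype(np.uint8)
n,l,st,ce=cv2.connectedComponentsWithStats(m); i=1+st[1:,4].argmax(); print(cv2.minAreaRect(C[l==i][:,:2].astype(np.float32)))
E
```

```text
side [ 82.   85.7  87.  107.  167. ]Traceback (most recent call last):
  File "<stdin>", line 7, in <module>
  File "h.py", line 24, in fitcyl
    r=minimize(f,x0,method="Nelder-Mead",options=dict(initial_simplex=[x0,[x0[0]+6,x0[1]],[x0[0],x0[1]+6]],xatol=.1,fatol=.1)); return r.x,r.fun,mask.sum()
    res = _minimize_neldermead(fun, x0, args, callback, bounds=bounds,
                               **options)
    fxcc = func(xcc)
    fx = function(np.copy(x), *(wrapper_args + args))
  File "h.py", line 23, in f
    m=sil(c,p[0],p[1],parts); return ((m-mask)**2).sum()
  File "h.py", line 17, in sil
    pts=np.array([proj(c,[x+r*np.cos(t),y+r*np.sin(t),z]) for z in(z0,z1) for t in a])
                  ~~~~^^^^^^^^^^^^^^^^^^^^^^^^^^^^^^^^^^^
  File "h.py", line 11, in proj
    k=viewer.get_calibration(c); q=k["T"][:3,:3].T@(np.asarray(p)-k["T"][:3,3]); return np.array([k["fx"]*q[0]/q[2]+k["cx"],k["fy"]*q[1]/q[2]+k["cy"]])
ValueError: time passes only in moves, steps and waits
```

```bash
sed -i 's/k=viewer.get_calibration(c)/k=K(c)/' h.py; cat >> h.py <<'E'
from functools import lru_cache
@lru_cache
def K(c): return viewer.get_calibration(c)
E
python3 - <<'E'
from h import *
for c,(u0,u1,v0,v1) in {"side":(285,325,312,355),"top":(215,250,288,318)}.items():
    p=cv2.imread(f"pics/{c}0.png"); g=p.max(2).astype(float)
    print(c,np.percentile(g[v0:v1,u0:u1],[5,30,50,70,95]))
    m=np.zeros((480,640)); m[v0:v1,u0:u1]=(g[v0:v1,u0:u1]>115)
    print(fitcyl(c,m,[502,203],[(16,50,102),(5,102,114)]))
b=cv2.imread("pics/side0.png")[192:222,338:378]; t=cv2.imread("pics/top0.png")[225:255,386:426]
cv2.imwrite("pics/port.png",np.vstack([cv2.resize(b,None,fx=10,fy=10,interpolation=0),cv2.resize(t,None,fx=10,fy=10,interpolation=0)]))
C=np.load("pics/topC.npy"); m=((C[...,2]>45)&(C[...,2]<70)&(C[...,1]<-20)&(C[...,1]>-330)).astype(np.uint8)
n,l,st,ce=cv2.connectedComponentsWithStats(m); i=1+st[1:,4].argmax(); q=C[l==i][:,:2].astype(np.float32); r=cv2.minAreaRect(q); print(r,np.median(C[l==i][:,2]))
m=((C[...,2]>40)&(C[...,2]<58)&(C[...,1]>40)&(C[...,1]<250)&(C[...,0]<600)).astype(np.uint8)
n,l,st,ce=cv2.connectedComponentsWithStats(m); i=1+st[1:,4].argmax(); print(cv2.minAreaRect(C[l==i][:,:2].astype(np.float32)))
E
```

```text
side [ 82.   85.7  87.  107.  167. ]
(array([505.53866768, 204.89293861]), np.float64(334.6243137254902), np.float64(450.0))
top [ 56.45  95.    97.    99.   174.  ]
(array([504.30712891, 207.71020508]), np.float64(147.16173779315648), np.float64(245.0))
((597.4454956054688, -186.25306701660156), (251.92124938964844, 175.86488342285156), 88.29547882080078) 59.50238069488137
((518.6221923828125, 153.86294555664062), (81.03588104248047, 190.02296447753906), 15.179790496826172)
```

View pics/port.png

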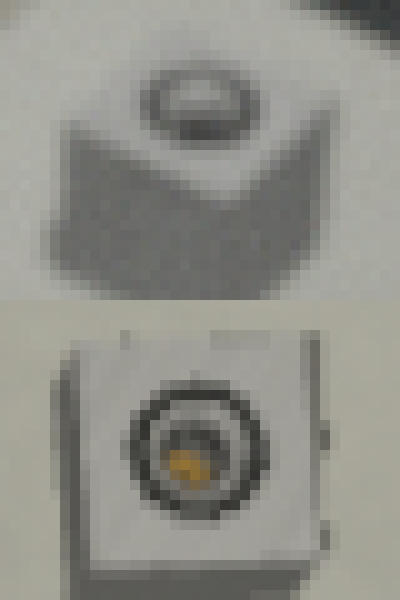

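```bash
python3 - <<'E'
from h import *
print("port",ray_at("side",357.7,202,106),ray_at("top",405.2,239.5,106))
ims=[]
for c,(x,y),(u0,u1,v0,v1) in (("side",(505.5,204.9),(280,330,305,360)),("top",(504.3,207.7),(207,257,275,330))):
    p=cv2.imread(f"pics/{c}0.png"); m=sil(c,x,y,[(16,50,102),(5,102,114)])
    print(m.sum())
    q=p[v0:v1,u0:u1]; z=cv2.resize(q,None,fx=8,fy=8,interpolation=0)
    cn,_=cv2.findContours(cv2.resize((m[v0:v1,u0:u1]*255).astype(np.uint8),None,fx=8,fy=8,interpolation=0)//128,0,1)
    cv2.drawContours(z,cn,-1,(0,0,255),1); ims.append(z)
cv2.imwrite("pics/ov.png",np.hstack(ims))
E
```

```text
port [ 601.00507626 -132.69492627  106.        ] [ 599.99467632 -131.72220626  106.        ]
544.4627450980392
347.2862745098039
```

View pics/ov.png

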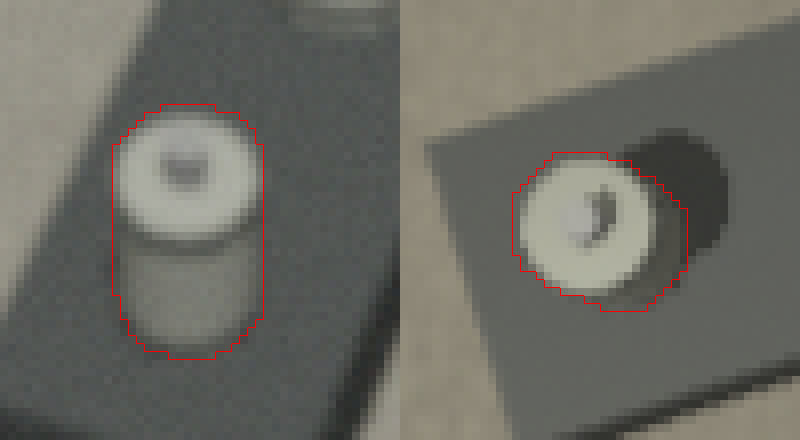

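```bash
python3 - <<'E'
from h import *
F=[ray_at("side",303.06,326.5,102),ray_at("top",229.9,302.6,102)]; print(F)
# rack corners / hole prediction from minAreaRect: centre 518.6,153.9 yaw 15.2deg
a=np.radians(15.18); 
print(np.array([518.6,153.9])+55*np.array([-np.sin(a),np.cos(a)]))
print("knob",ray_at("side",398,163.5,152),ray_at("top",473,246,152))
print(env.state()["t"])
E
```

```text
[array([503.67745152, 207.45089682, 102.        ]), array([503.67949058, 206.44454781, 102.        ])]
[504.19812304 206.98093763]
knob [ 571.30757618 -253.19142619  152.        ] [ 570.56029293 -247.57772758  152.        ]
0.7
```

```bash
python3 - <<'E'
from h import *
C=np.load("pics/topC.npy");S=np.load("pics/sideC.npy")
for n,c,(u,v) in (("bottle",C,(202,200)),("purple",C,(176,276)),("purpleS",S,(239,360)),("purpleS",S,(238,350)),("bottleS",S,(205,282))): print(n,np.round(c[v,u]))
E
```

```text
bottle [699. 248. 129.]
purple [562. 308.  96.]
purpleS [555. 323.  95.]
purpleS [562. 315. 109.]
bottleS [697. 249. 132.]
```

```bash
python3 -m inch '{"hand":[1,1,1,1,1,1,1,1,1,1,1,1],"delta_pos":[[0,0,0],[0,0,0],[0,0,0],[3.5,-3,0],[3.5,-3,0],[3.5,-3,0],[3.5,-3,0],[3.5,-3,0],[3.5,-3,0],[3.5,-3,0],[3.5,-3,0],[0,0,0]],"turn":[0.109,0.109,0.109,0,0,0,0,0,0,0,0,0]}'
```

```text
t: 1.9
eef_pos: [483.9, -348.6, 292.3]
tcp_rot: [-3.141, -0.001, 0.004]
ft_force: [-0.1, -0.6, 0.2]
opening: 1.001
```

```bash
python3 -m inch '{"hand":[1,1,1,1,1,1,1,1,1,1,1,1,1,1,1,1],"delta_pos":[[0.15,-4.27,0],[0.15,-4.27,0],[0.15,-4.27,0],[0.15,-4.27,0],[0.15,-4.27,0],[0.15,-4.27,0],[0.15,-4.27,0],[0.15,-4.27,0],[0.15,-4.27,0],[0.15,-4.27,0],[0.15,-4.27,0],[0.15,-4.27,0],[0.15,-4.27,0],[0,0,0],[0,0,0],[0,0,0]],"turn":[0,0,0,0,0,0,0,0,0,0,0,0,0,0,0,0]}'
```

```text
t: 3.5
eef_pos: [500.3, 202.0, 292.2]
tcp_rot: [3.141, 0.0, -0.001]
ft_force: [0.0, -0.0, 0.3]
opening: 1.005
```

```bash
python3 -m inch '{"hand":[1,1,1,1,1,1],"delta_pos":[[0.34,-0.5,0],[0,0,3.5],[0,0,3.5],[0,0,2],[0,0,0],[0,0,0]],"turn":[0,0,0,0,0,0]}'
python3 - <<'E'
from h import *
for c in("side","top"):
    p,d=viewer.read_camera(c); cv2.imwrite(f"pics/{c}1.png",p)
a=cv2.imread("pics/side1.png")[190:390,200:400]; b=cv2.imread("pics/top1.png")[200:400,150:350]
cv2.imwrite("pics/g1.png",np.hstack([cv2.resize(a,(400,400)),cv2.resize(b,(400,400))]))
E
```

```text
t: 4.1
eef_pos: [504.3, 207.7, 202.7]
tcp_rot: [3.142, -0.0, -0.001]
ft_force: [-0.3, -0.3, -0.9]
opening: 1.003
```

View pics/g1.png

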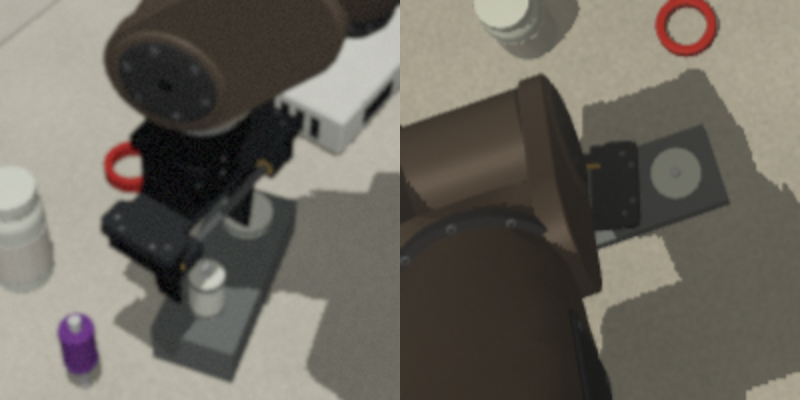

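The side view shows the two fingers, at crop (170,280) and (245,210), straddling the filter at (207,280). The purple cartridge and the jar are clear. I'll descend and grip.

```bash
python3 -m inch '{"hand":[1,1,1,1,1],"delta_pos":[[0,0,2],[0,0,2],[0,0,1.8],[0,0,0],[0,0,0]],"turn":[0,0,0,0,0]}'
```

```text
t: 4.7
eef_pos: [504.2, 208.2, 145.3]
tcp_rot: [-3.141, -0.001, -0.0]
ft_force: [1.4, -1.0, -0.0]
opening: 1.0
```

```bash
python3 -m inch '{"hand":[0,0,0,0,0,0,0,0],"delta_pos":[[0,0,0],[0,0,0],[0,0,0],[0,0,0],[0,0,0],[0,0,0],[0,0,0],[0,0,0]],"turn":[0,0,0,0,0,0,0,0]}'
```

```text
t: 5.5
eef_pos: [503.7, 208.1, 144.2]
tcp_rot: [3.142, 0.0, -0.0]
ft_force: [0.4, -0.5, -0.4]
opening: 0.387
```

```bash
python3 -m inch '{"hand":[0,0,0,0],"delta_pos":[[0,0,0],[0,0,0],[0,0,0],[0,0,0]],"turn":[0,0,0,0]}'
```

```text
t: 5.9
eef_pos: [503.7, 208.1, 144.2]
tcp_rot: [3.141, 0.0, -0.0]
ft_force: [0.6, -0.2, -1.3]
opening: 0.333
```

```bash
python3 -m inch '{"hand":[0,0,0,0,0,0,0],"delta_pos":[[0,0,-1],[0,0,-2],[0,0,-3],[0,0,-4],[0,0,-3.5],[0,0,-1.5],[0,0,0]],"turn":[0,0,0,0,0,0,0]}'
python3 -m inch '{"hand":[0,0,0,0,0,0,0,0,0,0,0,0,0,0,0],"delta_pos":[[0.4,1.5,0],[0.9,3,0],[0.9,3,0],[0.9,3,0],[0.9,3,0],[0.9,3,0],[0.9,3,0],[0.9,3,0],[0.9,3,0],[0.9,3,0],[0.9,3,0],[0.23,2.5,0],[0,0,0],[0,0,0],[0,0,0]],"turn":[0,0,0,0,0,0,0,0,0,0,0,0,0,0,0]}'
python3 - <<'E'
from h import *
for c in("side","top"):
    p,d=viewer.read_camera(c); cv2.imwrite(f"pics/{c}2.png",p)
a=cv2.imread("pics/side2.png")[80:280,270:470]; b=cv2.imread("pics/top2.png")[150:350,320:520]
cv2.imwrite("pics/g2.png",np.hstack([cv2.resize(a,(400,400)),cv2.resize(b,(400,400))]))
E
```

```text
t: 6.6
eef_pos: [504.0, 208.3, 297.0]
tcp_rot: [-3.14, -0.005, -0.0]
ft_force: [0.9, -0.3, -0.8]
opening: 0.331
t: 8.1
eef_pos: [599.6, -131.4, 293.5]
tcp_rot: [-3.141, 0.001, 0.0]
ft_force: [0.4, 0.6, 0.9]
opening: 0.33
```

View pics/g2.png

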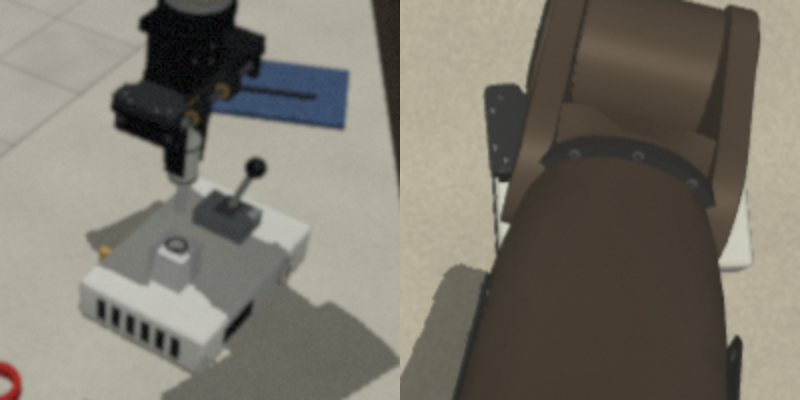

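```bash
python3 -m inch '{"hand":[0,0,0,0,0],"delta_pos":[[0.09,0.08,1.5],[0,0,1.5],[0,0,1],[0,0,0],[0,0,0]],"turn":[0,0,0,0,0]}'
python3 - <<'E'
from h import *
p,d=viewer.read_camera("side"); cv2.imwrite("pics/side3.png",p)
s=env.state(); print(s["eef_pos"],s["tcp_rot"])
e=s["eef_pos"]; 
for dz in (138,): 
    for zz in (0,10,20,30): print(zz,proj("side",[e[0],e[1],e[2]-138+zz]))
print("mouth proj",proj("side",[600.5,-132.2,106]))
a=p[160:220,330:390]
cv2.imwrite("pics/g3.png",cv2.resize(a,None,fx=10,fy=10,interpolation=0))
E
```

```text
t: 8.7
eef_pos: [601.0, -132.5, 254.6]
tcp_rot: [3.141, -0.0, 0.0]
ft_force: [0.8, 0.1, -0.6]
opening: 0.335
[ 601.09341409 -132.5558265   254.88880314] [ 3.14125714e+00 -8.67057793e-04  1.30361118e-04]
0 [357.94692422 198.30062685]
10 [358.23855064 194.84315019]
20 [358.53375009 191.34331211]
30 [358.83258866 187.80032928]
mouth proj [357.77496947 202.20570378]
```

View pics/g3.png

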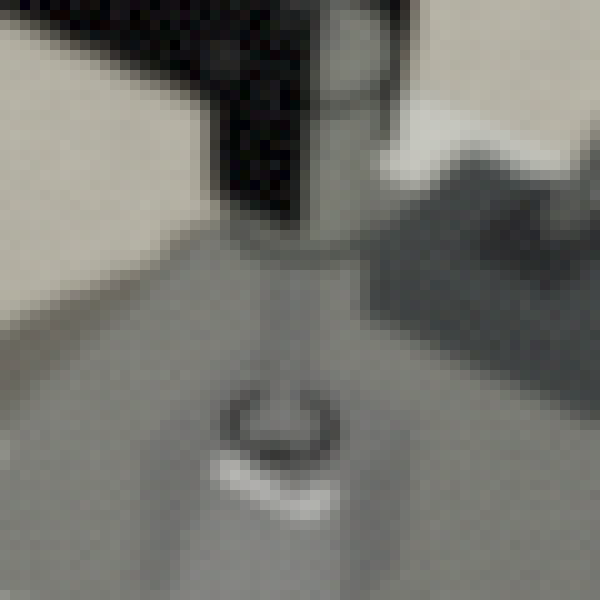

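```bash
python3 -m inch '{"hand":[0,0,0,0,0],"delta_pos":[[-0.04,-0.02,0.4],[0,0,0.4],[0,0,0.3],[0,0,0.1],[0,0,0]],"turn":[0,0,0,0,0]}'
python3 -m inch '{"hand":[0,0,0,0],"delta_pos":[[0,0,0.1],[0,0,0.1],[0,0,0.1],[0,0,0]],"turn":[0,0,0,0]}'
python3 - <<'E'
from h import *
p,d=viewer.read_camera("side"); cv2.imwrite("pics/side4.png",p)
cv2.imwrite("pics/g4.png",cv2.resize(p[160:220,330:390],None,fx=10,fy=10,interpolation=0))
E
```

```text
t: 9.25
eef_pos: [600.5, -132.5, 242.3]
tcp_rot: [3.142, -0.0, -0.0]
ft_force: [-0.7, 1.6, 0.9]
opening: 0.335
t: 9.65
eef_pos: [600.3, -132.2, 238.9]
tcp_rot: [-3.141, 0.001, -0.0]
ft_force: [-0.8, 3.6, 0.0]
opening: 0.334
```

View pics/g4.png

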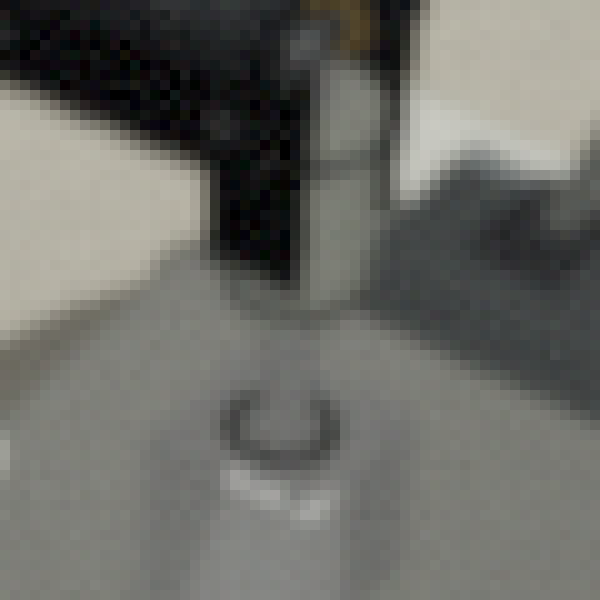

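The tip is about 5 mm into the bore, and a side force of +y 3.6 N means it sits too far to −y. I'll shift it +y.

```bash
python3 -m inch '{"hand":[0,0,0],"delta_pos":[[0,-0.05,0],[0,-0.03,0],[0,0,0]],"turn":[0,0,0]}'
```

```text
t: 10.0
eef_pos: [600.4, -131.9, 239.1]
tcp_rot: [3.141, 0.0, -0.0]
ft_force: [-1.2, 1.5, -1.6]
opening: 0.332
```

```bash
python3 -m inch '{"hand":[0,0,0,0],"delta_pos":[[-0.02,-0.04,0.1],[-0.02,0,0.1],[0,0,0],[0,0,0]],"turn":[0,0,0,0]}'; python3 -m inch '{"hand":[0,0,0,0],"delta_pos":[[0,0,0.1],[0,0,0.1],[0,0,0],[0,0,0]],"turn":[0,0,0,0]}'
```

```text
t: 10.4
eef_pos: [600.1, -131.4, 237.3]
tcp_rot: [3.141, -0.0, -0.0]
ft_force: [0.3, -0.0, -0.2]
opening: 0.332
t: 10.8
eef_pos: [600.1, -131.3, 235.2]
tcp_rot: [3.141, 0.0, -0.0]
ft_force: [-0.5, 0.5, -0.4]
opening: 0.333
```

```bash
for i in 1; do python3 -m inch '{"hand":[0,0,0],"delta_pos":[[0,0,0.1],[0,0,0.1],[0,0,0]],"turn":[0,0,0]}'; python3 -m inch '{"hand":[0,0,0],"delta_pos":[[0,0,0.1],[0,0,0.1],[0,0,0]],"turn":[0,0,0]}';python3 -m inch '{"hand":[0,0,0],"delta_pos":[[0,0,0.1],[0,0,0.1],[0,0,0]],"turn":[0,0,0]}'; done
```

```text
t: 11.1
eef_pos: [600.0, -131.3, 233.1]
tcp_rot: [3.142, 0.0, -0.0]
ft_force: [0.1, -0.1, -0.9]
opening: 0.331
t: 11.4
eef_pos: [600.2, -131.3, 231.7]
tcp_rot: [3.141, -0.001, -0.0]
ft_force: [0.0, 0.7, 3.0]
opening: 0.329
t: 11.7
eef_pos: [600.1, -131.3, 229.2]
tcp_rot: [3.141, -0.0, -0.0]
ft_force: [0.0, 0.7, 2.1]
opening: 0.332
```

```bash
python3 -m inch '{"hand":[0,0,0],"delta_pos":[[0,0,0.1],[0,0,0.1],[0,0,0]],"turn":[0,0,0]}'; python3 -m inch '{"hand":[0,0,0],"delta_pos":[[0,0,0.1],[0,0,0.1],[0,0,0]],"turn":[0,0,0]}';python3 -m inch '{"hand":[0,0,0],"delta_pos":[[0,0,0.1],[0,0,0.1],[0,0,0]],"turn":[0,0,0]}'
```

```text
t: 12.0
eef_pos: [600.0, -131.3, 226.9]
tcp_rot: [-3.142, 0.0, -0.0]
ft_force: [1.1, 0.4, -0.5]
opening: 0.333
t: 12.3
eef_pos: [600.0, -131.3, 225.0]
tcp_rot: [3.142, 0.0, -0.0]
ft_force: [0.0, 0.9, 0.3]
opening: 0.333
t: 12.6
eef_pos: [600.0, -131.3, 222.9]
tcp_rot: [3.142, 0.0, -0.0]
ft_force: [0.5, 0.4, 0.4]
opening: 0.331
```

```bash
python3 -m inch '{"hand":[0,0],"delta_pos":[[0,0,0.05],[0,0,0.05]],"turn":[0,0]}'; python3 -m inch '{"hand":[0,0],"delta_pos":[[0,0,0.05],[0,0,0]],"turn":[0,0]}'; python3 -m inch '{"hand":[0,0],"delta_pos":[[0,0,0.05],[0,0,0]],"turn":[0,0]}'
```

```text
t: 12.8
eef_pos: [600.1, -131.3, 222.3]
tcp_rot: [3.141, -0.0, -0.0]
ft_force: [-1.2, 1.1, 2.9]
opening: 0.331
t: 13.0
eef_pos: [600.0, -131.3, 221.6]
tcp_rot: [3.141, 0.0, -0.0]
ft_force: [-0.5, 0.9, 1.5]
opening: 0.332
t: 13.2
eef_pos: [600.0, -131.3, 221.2]
tcp_rot: [3.142, 0.0, -0.0]
ft_force: [0.7, -0.4, 3.1]
opening: 0.332
```

```bash
python3 -m inch '{"hand":[0,0],"delta_pos":[[0,0,0.05],[0,0,0]],"turn":[0,0]}'; python3 -m inch '{"hand":[0,0],"delta_pos":[[0,0,0.05],[0,0,0]],"turn":[0,0]}'
```

```text
t: 13.4
eef_pos: [600.0, -131.3, 220.6]
tcp_rot: [3.142, 0.0, -0.0]
ft_force: [0.2, 1.2, 2.5]
opening: 0.33
t: 13.6
eef_pos: [600.0, -131.3, 220.2]
tcp_rot: [3.142, 0.0, -0.0]
ft_force: [0.2, 0.6, 2.0]
opening: 0.334
```

```bash
python3 -m inch '{"hand":[0,0],"delta_pos":[[0,0,0.05],[0,0,0]],"turn":[0,0]}'; python3 -m inch '{"hand":[0,0],"delta_pos":[[0,0,0.05],[0,0,0]],"turn":[0,0]}'
```

```text
t: 13.8
eef_pos: [600.0, -131.3, 219.6]
tcp_rot: [3.142, 0.0, -0.0]
ft_force: [-0.3, 0.5, 1.6]
opening: 0.331
t: 14.0
eef_pos: [600.0, -131.3, 219.2]
tcp_rot: [3.142, -0.0, -0.0]
ft_force: [0.8, -0.4, 2.6]
opening: 0.333
```

```bash
python3 -m inch '{"hand":[0,0],"delta_pos":[[0,0,0.05],[0,0,0]],"turn":[0,0]}'; python3 -m inch '{"hand":[0,0],"delta_pos":[[0,0,0.05],[0,0,0]],"turn":[0,0]}'
```

```text
t: 14.2
eef_pos: [600.0, -131.3, 218.6]
tcp_rot: [3.142, 0.0, -0.0]
ft_force: [-0.6, 0.0, 1.5]
opening: 0.336
t: 14.4
eef_pos: [600.0, -131.3, 218.2]
tcp_rot: [3.141, 0.0, -0.0]
ft_force: [-0.2, 0.8, 1.8]
opening: 0.328
```

```bash
python3 -m inch '{"hand":[0,0],"delta_pos":[[0,0,0.05],[0,0,0]],"turn":[0,0]}'; python3 -m inch '{"hand":[0,0],"delta_pos":[[0,0,0.05],[0,0,0]],"turn":[0,0]}'
```

```text
t: 14.6
eef_pos: [600.0, -131.3, 217.6]
tcp_rot: [3.142, 0.0, -0.0]
ft_force: [-0.3, 1.5, 1.6]
opening: 0.332
t: 14.8
eef_pos: [600.0, -131.3, 217.1]
tcp_rot: [3.142, 0.0, -0.0]
ft_force: [-0.5, 0.6, 2.1]
opening: 0.332
```

```bash
python3 -m inch '{"hand":[0,0],"delta_pos":[[0,0,0.05],[0,0,0]],"turn":[0,0]}'; python3 -m inch '{"hand":[0,0],"delta_pos":[[0,0,0.05],[0,0,0]],"turn":[0,0]}'
```

```text
t: 15.0
eef_pos: [600.1, -131.3, 216.7]
tcp_rot: [3.141, -0.0, -0.0]
ft_force: [0.3, 0.9, 2.9]
opening: 0.331
t: 15.2
eef_pos: [600.0, -131.3, 216.1]
tcp_rot: [3.142, 0.0, -0.0]
ft_force: [-0.1, 1.8, 1.2]
opening: 0.334
```

```bash
python3 -m inch '{"hand":[0,0],"delta_pos":[[0,0,0.05],[0,0,0]],"turn":[0,0]}'
```

```text
t: 15.4
eef_pos: [600.0, -131.3, 215.6]
tcp_rot: [3.142, 0.0, -0.0]
ft_force: [0.4, 0.0, 1.0]
opening: 0.334
```

Depth is about 28.6 mm. I'll keep going.

```bash
python3 -m inch '{"hand":[0,0],"delta_pos":[[0,0,0.05],[0,0,0]],"turn":[0,0]}'; python3 -m inch '{"hand":[0,0],"delta_pos":[[0,0,0.05],[0,0,0]],"turn":[0,0]}'
```

```text
t: 15.6
eef_pos: [600.0, -131.3, 215.1]
tcp_rot: [3.142, 0.0, -0.0]
ft_force: [0.4, -0.0, 0.8]
opening: 0.332
t: 15.8
eef_pos: [600.0, -131.3, 214.7]
tcp_rot: [3.142, 0.0, -0.0]
ft_force: [0.4, 1.4, 2.0]
opening: 0.332
```

```bash
python3 -m inch '{"hand":[0,0],"delta_pos":[[0,0,0.05],[0,0,0]],"turn":[0,0]}'
```

```text
t: 16.0
eef_pos: [600.0, -131.3, 214.1]
tcp_rot: [3.142, 0.0, -0.0]
ft_force: [1.1, 1.3, 1.6]
opening: 0.331
```

```bash
python3 -m inch '{"hand":[0,0],"delta_pos":[[0,0,0.05],[0,0,0]],"turn":[0,0]}'
```

```text
t: 16.2
eef_pos: [600.1, -131.3, 213.7]
tcp_rot: [3.141, -0.0, -0.0]
ft_force: [-0.4, 0.7, 2.0]
opening: 0.332
```

```bash
python3 -m inch '{"hand":[0,0],"delta_pos":[[0,0,0.05],[0,0,0]],"turn":[0,0]}'; python3 -m inch '{"hand":[0,0],"delta_pos":[[0,0,0.05],[0,0,0]],"turn":[0,0]}'
```

```text
t: 16.4
eef_pos: [600.0, -131.3, 213.1]
tcp_rot: [3.142, 0.0, -0.0]
ft_force: [0.2, 0.9, 2.8]
opening: 0.335
t: 16.6
eef_pos: [600.0, -131.3, 212.6]
tcp_rot: [3.142, 0.0, -0.0]
ft_force: [1.0, 0.6, 2.5]
opening: 0.332
```

```bash
python3 -m inch '{"hand":[0,0],"delta_pos":[[0,0,0.05],[0,0,0]],"turn":[0,0]}'
```

```text
t: 16.8
eef_pos: [600.0, -131.3, 212.1]
tcp_rot: [3.141, 0.0, -0.0]
ft_force: [-0.6, 0.4, 1.7]
opening: 0.334
```

```bash
python3 -m inch '{"hand":[0,0],"delta_pos":[[0,0,0.05],[0,0,0]],"turn":[0,0]}'
```

```text
t: 17.0
eef_pos: [600.0, -131.3, 211.6]
tcp_rot: [3.142, 0.0, -0.0]
ft_force: [0.1, 1.0, 2.3]
opening: 0.332
```

```bash
python3 -m inch '{"hand":[0,0],"delta_pos":[[0,0,0.05],[0,0,0]],"turn":[0,0]}'
```

```text
t: 17.2
eef_pos: [600.0, -131.3, 211.1]
tcp_rot: [3.142, 0.0, -0.0]
ft_force: [-0.3, 0.1, 2.5]
opening: 0.334
```

```bash
python3 -m inch '{"hand":[0,0],"delta_pos":[[0,0,0.05],[0,0,0]],"turn":[0,0]}'
```

```text
t: 17.4
eef_pos: [600.0, -131.3, 210.7]
tcp_rot: [3.141, -0.0, -0.0]
ft_force: [0.0, -0.3, 1.9]
opening: 0.331
```

```bash
python3 -m inch '{"hand":[0,0],"delta_pos":[[0,0,0.05],[0,0,0]],"turn":[0,0]}'
```

```text
t: 17.6
eef_pos: [600.0, -131.3, 210.1]
tcp_rot: [3.142, 0.0, -0.0]
ft_force: [0.6, 0.4, 1.9]
opening: 0.333
```

```bash
python3 -m inch '{"hand":[0,0],"delta_pos":[[0,0,0.05],[0,0,0]],"turn":[0,0]}'
```

```text
t: 17.8
eef_pos: [600.0, -131.3, 209.6]
tcp_rot: [3.141, 0.0, -0.0]
ft_force: [-0.3, 0.0, 2.5]
opening: 0.331
```

```bash
python3 -m inch '{"hand":[0,0],"delta_pos":[[0,0,0.05],[0,0,0]],"turn":[0,0]}'
```

```text
t: 18.0
eef_pos: [600.1, -131.3, 209.5]
tcp_rot: [3.141, -0.0, -0.0]
ft_force: [-0.1, 1.1, 5.1]
opening: 0.328
```

```bash
python3 -m inch '{"hand":[0,0],"delta_pos":[[0,0,0.05],[0,0,0]],"turn":[0,0]}'
```

```text
t: 18.2
eef_pos: [600.1, -131.3, 209.4]
tcp_rot: [3.141, -0.001, -0.0]
ft_force: [-0.6, 1.4, 9.4]
opening: 0.333
```

The force is rising steeply at depth about 34.7 mm, so this is the seat. It climbs roughly 4 N per 0.5 mm.

```bash
python3 -m inch '{"hand":[0,0],"delta_pos":[[0,0,0.05],[0,0,0]],"turn":[0,0]}'
```

```text
t: 18.4
eef_pos: [600.2, -131.3, 209.4]
tcp_rot: [3.141, -0.001, -0.0]
ft_force: [-2.4, 1.8, 12.8]
opening: 0.331
```

```bash
python3 -m inch '{"hand":[0,0],"delta_pos":[[0,0,0.04],[0,0,0]],"turn":[0,0]}'
```

```text
t: 18.6
eef_pos: [600.3, -131.3, 209.3]
tcp_rot: [3.141, -0.002, -0.0]
ft_force: [-4.0, 1.6, 16.3]
opening: 0.333
```

```bash
python3 -m inch '{"hand":[0,0,0],"delta_pos":[[0,0,0.04],[0,0,0],[0,0,0]],"turn":[0,0,0]}'
```

```text
t: 18.9
eef_pos: [600.3, -131.3, 209.3]
tcp_rot: [3.141, -0.002, -0.0]
ft_force: [-3.4, 1.7, 19.7]
opening: 0.331
```

It's seated firmly at 19.7 N. Next I'll ease the load and open.

```bash
python3 -m inch '{"hand":[0,0,0],"delta_pos":[[0,0,-0.1],[0,0,-0.08],[0,0,0]],"turn":[0,0,0]}'; python3 -m inch '{"hand":[1,1,1,1,1,1,1,1],"delta_pos":[[0,0,0],[0,0,0],[0,0,0],[0,0,0],[0,0,0],[0,0,0],[0,0,0],[0,0,0]],"turn":[0,0,0,0,0,0,0,0]}'
```

```text
t: 19.2
eef_pos: [600.1, -131.3, 209.4]
tcp_rot: [3.141, -0.0, -0.0]
ft_force: [-0.5, 0.9, 6.0]
opening: 0.336
t: 20.0
eef_pos: [600.1, -131.3, 209.2]
tcp_rot: [3.141, -0.0, -0.0]
ft_force: [0.0, -0.4, -0.1]
opening: 0.946
```

```bash
python3 -m inch '{"hand":[1,1,1,1,1,1,1],"delta_pos":[[0,0,-1],[0,0,-2],[0,0,-2.5],[0,0,-2.5],[0,0,-2],[0,0,0],[0,0,0]],"turn":[0,0,0,0,0,0,0]}'; python3 -m inch '{"hand":[0,0,0,0,0,0,0,0,0,0,0,0],"delta_pos":[[-2.5,0,0],[-2.5,2,0],[-2.5,3,0],[0,3,0],[0,3,0],[0,0.6,0],[0,0,0],[0,0,0],[0,0,0],[0,0,0],[0,0,0],[0,0,0]],"turn":[0,0,0,0,0,0,0,0,0,0,0,0]}'
python3 - <<'E'
from h import *
for c in("side","top"):
    p,d=viewer.read_camera(c); cv2.imwrite(f"pics/{c}5.png",p)
    print(c,[(np.round(r["centre"],1).tolist(),round(r["p"],2)) for r in search_frame(c,"gas_lever_tip")], [(np.round(r["centre"],1).tolist(),round(r["p"],2)) for r in search_frame(c,"filter")])
a=cv2.imread("pics/side5.png")[100:300,270:470]; b=cv2.imread("pics/top5.png")[150:350,320:520]
cv2.imwrite("pics/g5.png",np.hstack([cv2.resize(a,(400,400)),cv2.resize(b,(400,400))]))
E
```

```text
t: 20.7
eef_pos: [599.9, -131.3, 309.5]
tcp_rot: [3.141, -0.001, -0.0]
ft_force: [-1.1, 0.6, 0.5]
opening: 1.003
t: 21.9
eef_pos: [525.1, -246.9, 309.3]
tcp_rot: [3.141, -0.0, 0.0]
ft_force: [-0.2, -0.1, -0.5]
opening: 0.051
side [([309.1, 332.6], 0.67), ([394.9, 166.2], 0.53)] [([237.0, 361.1], 0.81), ([362.8, 190.2], 0.75), ([368.7, 215.7], 0.61), ([257.9, 268.7], 0.6)]
top [([255.5, 300.3], 0.45)] [([174.3, 277.9], 0.84), ([405.8, 235.8], 0.73)]
```

View pics/g5.png

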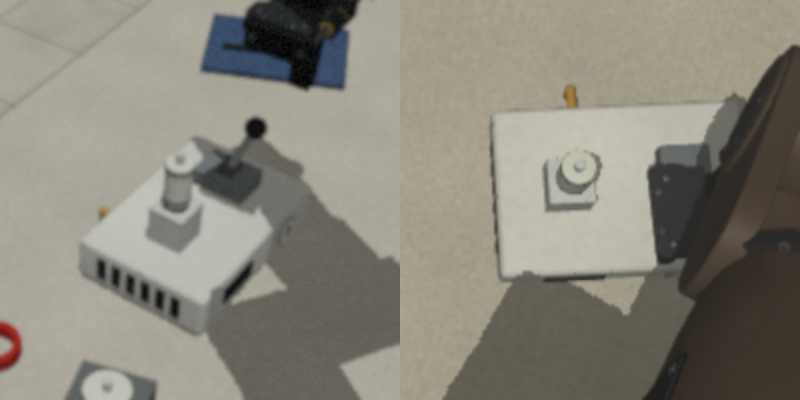

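```bash
python3 -m inch '{"hand":[0,0,0,0,0,0],"delta_pos":[[0,0,2.5],[0,0,3],[0,0,2.5],[0,0,1.2],[0,0,0],[0,0,0]],"turn":[0,0,0,0,0,0]}'; python3 -m inch '{"hand":[0,0,0,0,0,0,0,0,0,0,0],"delta_pos":[[1,0,0],[1,0,0],[0.5,0,0],[0.5,0,0],[0.5,0,0],[0.5,0,0],[0.5,0,0],[0.5,0,0],[0.5,0,0],[0,0,0],[0,0,0]],"turn":[0,0,0,0,0,0,0,0,0,0,0]}'
python3 - <<'E'
from h import *
p,d=viewer.read_camera("side"); cv2.imwrite(f"pics/side6.png",p)
cv2.imwrite("pics/g6.png",cv2.resize(p[100:300,270:470],(600,600)))
E
```

```text
t: 22.8
eef_pos: [525.4, -247.5, 218.0]
tcp_rot: [3.141, -0.001, -0.0]
ft_force: [0.2, 0.5, 0.4]
opening: 0.005
t: 23.9
eef_pos: [580.1, -247.3, 217.1]
tcp_rot: [3.142, -0.0, -0.0]
ft_force: [0.6, -0.8, -0.4]
opening: 0.004
```

View pics/g6.png

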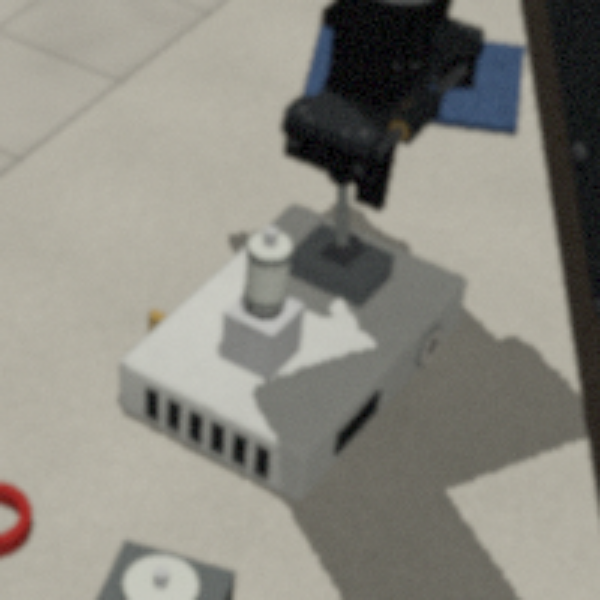

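```bash
python3 -m inch '{"hand":[0,0,0,0,0,0],"delta_pos":[[0.5,0,0],[0.5,0,0],[0.5,0,0],[0.5,0,0],[0.5,0,0],[0,0,0]],"turn":[0,0,0,0,0,0]}'; python3 -m inch '{"hand":[0,0,0],"delta_pos":[[0.2,0,0],[0.1,0,0],[0,0,0]],"turn":[0,0,0]}'
```

```text
t: 24.55
eef_pos: [605.7, -247.3, 217.1]
tcp_rot: [3.141, -0.0, 0.0]
ft_force: [-0.1, 0.1, -0.7]
opening: 0.006
t: 24.85
eef_pos: [608.0, -247.3, 217.2]
tcp_rot: [3.142, -0.0, -0.0]
ft_force: [-0.6, 0.4, -0.6]
opening: 0.006
```

```bash
python3 -m inch '{"hand":[0,0],"delta_pos":[[0.1,0,0],[0,0,0]],"turn":[0,0]}'; python3 -m inch '{"hand":[0,0],"delta_pos":[[0.1,0,0],[0,0,0]],"turn":[0,0]}'
```

```text
t: 25.05
eef_pos: [609.0, -247.3, 217.2]
tcp_rot: [3.142, -0.0, -0.0]
ft_force: [-0.4, -0.2, -0.4]
opening: 0.004
t: 25.25
eef_pos: [610.1, -247.4, 217.2]
tcp_rot: [3.141, -0.0, -0.0]
ft_force: [-0.7, 0.1, -0.3]
opening: 0.005
```

```bash
python3 -m inch '{"hand":[0,0],"delta_pos":[[0.1,0,0],[0,0,0]],"turn":[0,0]}'; python3 -m inch '{"hand":[0,0],"delta_pos":[[0.1,0,0],[0,0,0]],"turn":[0,0]}'
```

```text
t: 25.45
eef_pos: [611.0, -247.3, 217.2]
tcp_rot: [3.142, 0.0, -0.0]
ft_force: [-0.5, -0.0, -0.5]
opening: 0.003
t: 25.65
eef_pos: [611.4, -247.3, 217.1]
tcp_rot: [-3.141, 0.002, -0.0]
ft_force: [-6.6, -0.2, 1.3]
opening: 0.003
```

```bash
python3 -m inch '{"hand":[0,0],"delta_pos":[[0.1,0,0],[0,0,0]],"turn":[0,0]}'; python3 -m inch '{"hand":[0,0],"delta_pos":[[0.1,0,0],[0,0,0]],"turn":[0,0]}'
```

```text
t: 25.85
eef_pos: [611.7, -247.3, 217.1]
tcp_rot: [-3.141, 0.004, -0.0]
ft_force: [-11.1, -1.0, 3.4]
opening: 0.004
t: 26.05
eef_pos: [612.0, -247.4, 217.0]
tcp_rot: [-3.141, 0.006, -0.0]
ft_force: [-15.2, -0.7, 4.7]
opening: 0.005
```

The end stop is firm, at x≈611.5 as predicted. I'll back off, rise and check.

```bash
python3 -m inch '{"hand":[0,0,0,0,0,0,0,0,0,0,0,0,0,0],"delta_pos":[[-0.5,0,0],[-1,0,0],[-2,0,0],[-3,0,0],[-2,0,0],[0,0,-2],[0,0,-3],[0,0,-3],[-2,4,-1],[-3,4,0],[-3,4,0],[-3,4,0],[0,0,0],[0,0,0]],"turn":[0,0,0,0,0,0,0,0,0,0,0,0,0,0]}'
python3 - <<'E'
from h import *
for c in("side","top"):
    p,d=viewer.read_camera(c); cv2.imwrite(f"pics/{c}7.png",p)
    if c=="side": np.save("pics/d7.npy",cloud(c,d))
print("exp knob",proj("side",[634.6,-247.4,152]),proj("top",[634.6,-247.4,152]))
for D in (33,34,35,36): print(D,"stub top",proj("side",[600,-131.3,214-D]),"body bottom",proj("side",[600,-131.3,150-D]))
a=cv2.imread("pics/side7.png")[130:270,300:440]; b=cv2.imread("pics/top7.png")[170:310,360:500]
cv2.imwrite("pics/g7.png",np.hstack([cv2.resize(a,(400,400)),cv2.resize(b,(400,400))]))
E
```

```text
t: 27.45
eef_pos: [418.2, -407.9, 307.3]
tcp_rot: [3.141, -0.001, -0.003]
ft_force: [0.6, -0.0, -0.0]
opening: 0.007
exp knob [372.81604784 155.03315227] [468.85865589 211.9016428 ]
33 stub top [360.00676456 175.86446511] body bottom [358.06980616 198.75177307]
34 stub top [359.9752986  176.23627024] body bottom [358.04073228 199.09531317]
35 stub top [359.94387226 176.60760728] body bottom [358.01169359 199.43843751]
36 stub top [359.91248546 176.97847711] body bottom [357.98269001 199.78114685]
```

View pics/g7.png

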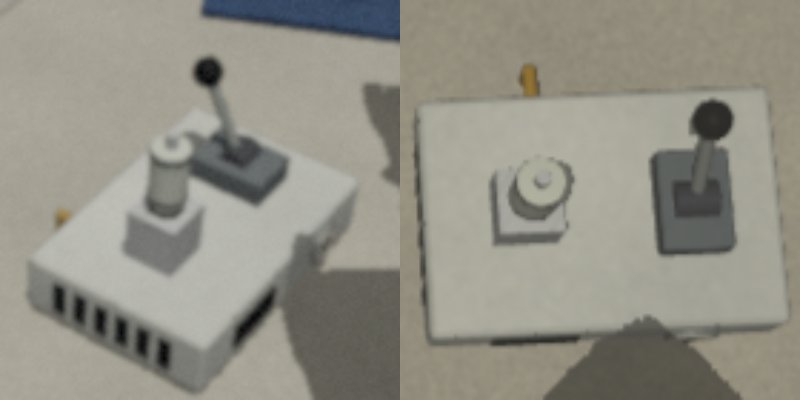

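View pics/side7.png

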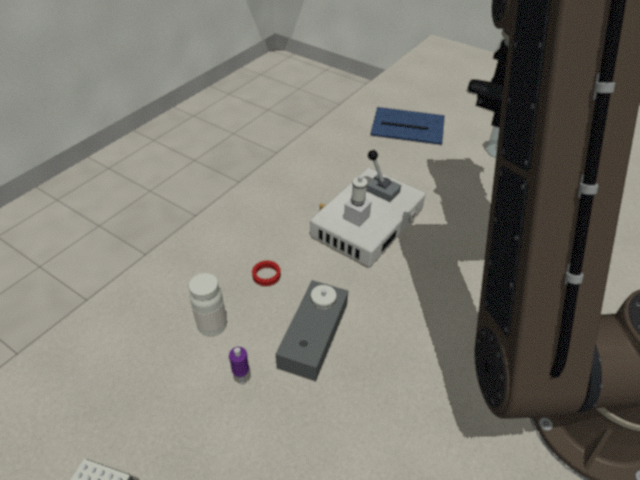

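```bash
python3 - <<'E'
from h import *
p=cv2.imread("pics/side7.png"); u0,v0=335,165
z=cv2.resize(p[v0:v0+50,u0:u0+50],None,fx=12,fy=12,interpolation=0)
a=np.linspace(0,2*np.pi,50); b=106-34.7
for r,h,col in((5,108,(0,0,255)),(5,96,(0,255,255)),(16,96,(0,255,0)),(16,44,(255,0,0))):
    q=np.array([proj("side",[600+r*np.cos(t),-131.3+r*np.sin(t),b+h]) for t in a]); q=((q-[u0,v0]+.5)*12).astype(int)
    cv2.polylines(z,[q],True,col,1)
cv2.imwrite("pics/g8.png",z)
E
```

```text
(no output)
```

View pics/g8.png

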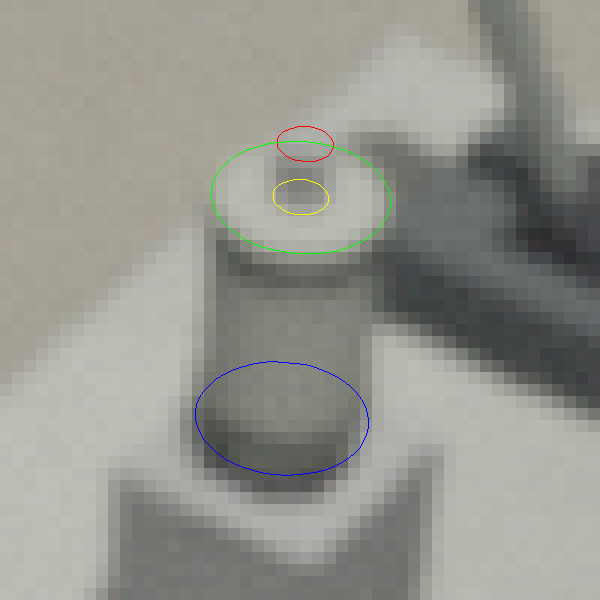

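The overlay of the filter model at 34.7 mm depth matches the picture. The knob sits on its predicted open-end pixel, (373,155), and the spare, tape and jar are unmoved. Handing in.

```bash
python3 - <<'E'
from h import *
print(ticket.job_done(), env.state()["t"])
E
```

```text
the job is handed in; nothing more can be done
the job is handed in; nothing more can be done
```

The filter is fully home in the port and the gas lever is over on its open stop. I handed the job in at about 27.5 s of the 64 s allowed; no verdict was reported.

- **Filter:** I took the white cartridge from the rack and felt the seal give at about 12–15 mm. The seat came as a steep rise at about 34.7 mm, and I finished with a push of 19.7 N before easing off and letting go.
- **Seal force:** I read at most 3 N at the seal, below the 4–10 N stated. I only sampled at the end of each 2 mm step, so the peak was probably missed.
- **Lever:** I pushed the knob with closed fingers until it met the end stop, where I read about 15 N, then backed away.
- **Last checks:** In the final side picture, the filter outline drawn at 34.7 mm depth matched to about a pixel. The knob sat where the open end was predicted. By eye, the spare, tape, jar and purple look-alike had not moved, and the arm was clear of everything.
- **Check that disagreed:** One reading of the stub's top came out about 2 px low in the small crop. I put that down to misreading the crop, because the enlarged overlay did not show it.

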